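# Lock the filter cartridge into the fume extractor

### The job

Fit the loose filter cartridge into the leaning port of the bench fume extractor, the grey drum: line its two lugs up with the port's two notches, push it in against the spring, and twist it a quarter turn clockwise (looking into the port) so that it locks and stays in when you let go. Leave the other things on the bench where they are.

Things in the scene. Friction and masses are not known exactly. Their poses are not given: they have to be found in the camera images.
- cartridge_grip (a point): Loose filter cartridge (0.12 kg), standing upright at first: point on its axis in its wing grip, 58 mm above its foot. Black upright wing (flat bar) 12 mm thick along x, 46 mm long along y, from 34 to 76 mm above the foot; below it a black disc 68 mm in diameter (26 to 34 mm). z points up its axis, away from the foot. Half a turn about z gives the same shape.
- cartridge_lugs (a point): Point on the cartridge's axis at lug height, 12 mm above its foot (46 mm below cartridge_grip; same axes). Round grey stem 40 mm in diameter, from the foot up to the disc at 26 mm; two opposite lugs on it along +y and -y, in line with the wing: 10 mm wide, 9 to 15 mm above the foot, reaching 27 mm from the axis.
- port_mouth (a point): Centre of the port's mouth at its metal lip, 140 mm above bench. z points out along its axis, 30 degrees from vertical, y runs through the lip's two notches (horizontal), x points up and back. Lip 7 mm thick, bore 44 mm, notches 15 mm wide at the bore and wider outwards, reaching 30 mm from the axis. Stops let the cartridge turn clockwise only (negative about z), up to about 100 degrees.
- spring_plate (a joint): Sprung plate in the port that the cartridge's foot pushes down: 0 = up (14 mm below the mouth; 3 N), 0.008 = lugs just clear the lip's underside (cartridge_grip 36 mm out of the mouth), 0.012 = disc on the lip (grip 32 mm out; 6.6 N). The cartridge turns only between 0.008 and 0.012. Locked and released, the spring holds it at 0.008, the disc 4 mm off the lip.
- extractor: Fume extractor, fixed: grey drum 80 mm in diameter leaning 30 degrees to the front on a dark foot plate 150 x 110 x 10 mm; the port is the drum's open upper end. Origin on the bench, 30 mm behind the mouth's centre; -x is its front.
- rivet_tin: Bystander: loose round white tin, 67 mm in diameter, 32 mm high; origin under its centre.
- beeswax: Bystander: loose block of beeswax, 35 x 52 x 21 mm; origin under its centre.
- dye_jar: Bystander: loose dark dye jar, 32 mm in diameter, 52 mm high; origin under its centre.
- the_hand_press: Green lever press, fixed and always in this place, 386 mm tall, about 224 mm front to back and 124 mm wide; origin under its centre. It stands beside and beyond the cartridge: carry things past its front, nearer to the robot.
Not all that is in view belongs to the job. Several things look just like the part that bears cartridge_grip: the one meant starts farthest to the robot's right.

How it is judged:
By the outcome, as a careful person would: the job done as asked, in the order asked, and still so for the second after the job is handed in, with the robot touching nothing.
It also fails if it takes over 45 s, if anything falls off the work surface, if the arm or the gripper's body presses on something with over 40 N, if the wrist force passes 120 N, or if a joint passes its speed limit or range.

### The arm

A 6-joint arm with a two-finger parallel gripper is mounted at the origin on a cart in front of the work surface, level with it; the furniture and walls round the work are solid. World frame = base frame: x ahead of the robot, y to its left, z up, the work surface at z = 0. Lengths are in m, angles in rad, forces in N, time in s.
With the tool pointing down it reaches from about 0.425 to 0.95 m from the base axis. Payload 3.5 kg.
Tool frame: the origin (TCP) lies on the centre line of the jaws, within the pads' length; the fingertips stand 17 mm ahead of it and the grasp point (between the pads) lies 2 mm behind it; z points along the fingers, y is the line along which they close (so a half turn about z gives the same grasp; the last joint's range is limited). The gripper opens to 85 mm and grips with 20 to 120 N. Pads are 22 mm wide; open, the fingers measure 114 mm over their backs; the gripper's body (76 mm by 85 mm) begins 54 mm behind the grasp point. The pads swing forward as they close: fully open they stand 13 mm farther back than shut.
Start: joints at [-1.437, 0.286, 1.577, -0, 1.279, -0.15], TCP at [0.189, -0.648, 0.248] pointing down, gripper open.
Joint ranges: [-2.77, 2.77], [-0.9, 2.22], [0.21, 2.48], [-1.53, 4.67], [0.24, 2.81], [-2.84, 2.84]. Speed limits (rad/s): [2.79, 2.79, 3.14, 3.14, 3.14, 3.14].

### API

Orientations are given as a unit quaternion [x, y, z, w].
In Python, from plant import ctrl gives the robot as it stands. The module is installed in compiled form; this text tells all that it offers.
- The arm moves only by the tool drive_tool, never from a script. Its argument "moves" is a list of rows, each a list of 3 entries, a list of its own where there are three numbers: the turn, a rotation vector about the tool's x, y, z in rad, then the shift along the tool's x, y, z in m, then the finger opening in m, from 0 to 0.0854. A call has 1 to 5 rows; each row shifts and turns the commanded pose from where the row before left it, along the tool's axes as they then stand; what a row does not reach is not made up. A row lasts 1/8 s, in which the tool goes at most 62.5 mm and 10.7 degrees, less where a joint would pass 70% of its speed; a pose out of reach is approached as far as the arm can. A call with a gripper value outside its range is refused whole. The fingers move at their own pace and stop on an object; "grip_force" is the grip in N (left out, the last holds). Time passes only in rows, so rows that do not move let the fingers close. It gives the time, the measured TCP pose, the force, the opening and the grip force at its end, in the units of the state.
- ctrl.get_state(): the state, without advancing time (a new reading comes with each control period).
- ctrl.read_camera(name): name is "side" or "top" or "wrist"; returns a dict with "image" (384x512x3 uint8, red, green, blue), "fx", "fy", "cx", "cy" (pixels), "R" (3x3) and "t" (3): a world point X has camera coordinates R X + t. Camera axes: x right, y down, z forward; pixel columns grow to the right and rows downward; lengths in m; the calibration is good to about 2 mm. A picture is of the moment at which its call begins. There is no depth.
- ctrl.sign_off(): hands the job in; it is judged then, once.
The state is a dict: "time": time; "qpos": joint angles; "dq": joint speeds; "joint_efforts": joint torques, N m; "eef_pos": TCP position; "tcp_rot": TCP orientation; "contact_force": force on the tool from outside, world axes, zero at the start; "wrist_torque": the same for the moment, N m; "opening": opening from 0.0 (shut) to 1.0 (fully open); "finger_force": force on a finger pad.
Only numpy, scipy, OpenCV 4.12 (cv2) and the standard library are available. Lean on these libraries where they do the work, as an engineer would, in place of code of your own. Each camera call takes 0.05 s, during which the arm holds its last target. There are 200 camera calls.

## Working session

There is one attempt and no reset: what is moved stays moved. The work goes in short steps, Python scripts to look and compute and a tool call to move; the robot and the scene stay as the last step left them, time stands still between calls to the robot, and variables do not carry over. Pictures are saved under pics/ and viewed, at most 10 in all, crops included, and the job is handed in when it is done.

Besides the shell and the picture viewer there is one more tool, called after "Call:" as name([rows], argument=value, ...), one row to a line, values as JSON. drive_tool: Moves the arm, as the interface text tells. Its arguments: {"type":"object","properties":{"moves":{"type":"array","items":{"type":"array"}},"grip_force":{"type":"number"}},"required":["moves"]}

```bash
mkdir -p pics
python3 - <<'E'
from plant import ctrl
import cv2,numpy as np,pickle
d={}
for n in("side","top","wrist"):
    c=ctrl.read_camera(n);d[n]=c
    print(n,c["fx"],c["cx"],c["cy"],np.round(c["R"],3).tolist(),np.round(c["t"],3).tolist())
pickle.dump(d,open("c0.pkl","wb"))
cv2.imwrite("pics/top0.png",cv2.resize(d["top"]["image"][...,::-1],(800,600)))
cv2.imwrite("pics/side0.png",cv2.resize(d["side"]["image"][...,::-1],(800,600)))
s=ctrl.get_state();print(s)
E
```

```text
side 441.85562298501634 260.95471987875777 196.16197269288313 [[-0.624, -0.781, -0.015], [-0.576, 0.473, -0.666], [0.528, -0.407, -0.745]] [0.332, 0.349, 0.932]
top 349.99238603780395 254.70949919664832 188.31192078690736 [[-0.002, -1.0, -0.027], [-0.999, 0.003, -0.045], [0.045, 0.027, -0.999]] [0.046, 0.514, 0.942]
wrist 333.99994743558466 262.50920841661593 197.65026879446387 [[0.28, -0.96, -0.002], [-0.923, -0.27, 0.276], [-0.265, -0.076, -0.961]] [-0.675, -0.036, 0.378]
{'time': 0.15, 'qpos': array([-1.43702795e+00,  2.87036005e-01,  1.57785223e+00, -5.33593792e-05,
        1.27861590e+00, -1.50008696e-01]), 'dq': array([-1.50763576e-03, -8.24399530e-04, -5.76599236e-03, -8.47367536e-04,
       -8.72598678e-04,  2.68623782e-05]), 'joint_efforts': array([ 1.03084105e-03, -4.06603646e+01, -2.93143040e+01, -1.21457297e-04,
        3.94514398e-03, -1.27782947e-06]), 'eef_pos': array([ 0.18893419, -0.64750935,  0.24720944]), 'tcp_rot': array([ 9.89949155e-01,  1.41420492e-01, -1.77800730e-05, -9.55916776e-04]), 'contact_force': array([ 0.14238452,  0.22546447, -0.10844374]), 'wrist_torque': array([ 0.01459322, -0.00423443,  0.03625429]), 'finger_force': 0.0, 'opening': 1.0030564036891683}
```

View pics/top0.png

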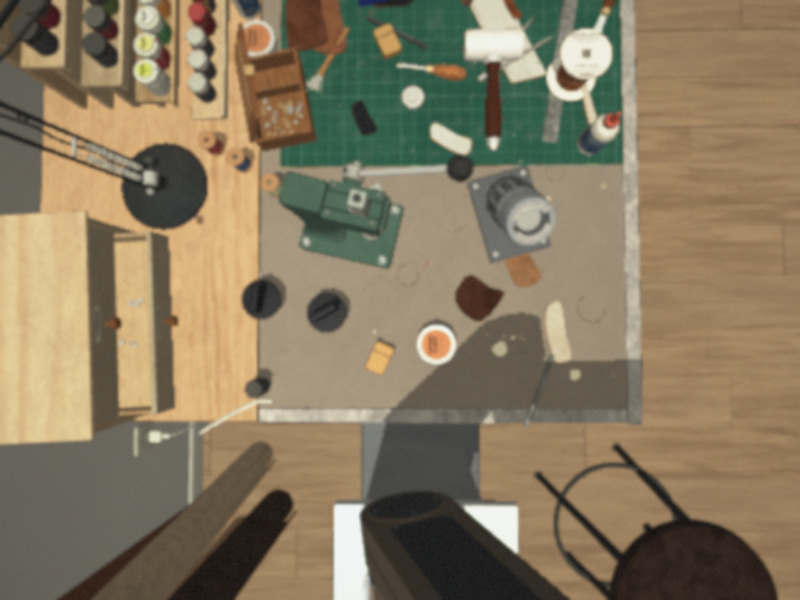

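View pics/side0.png

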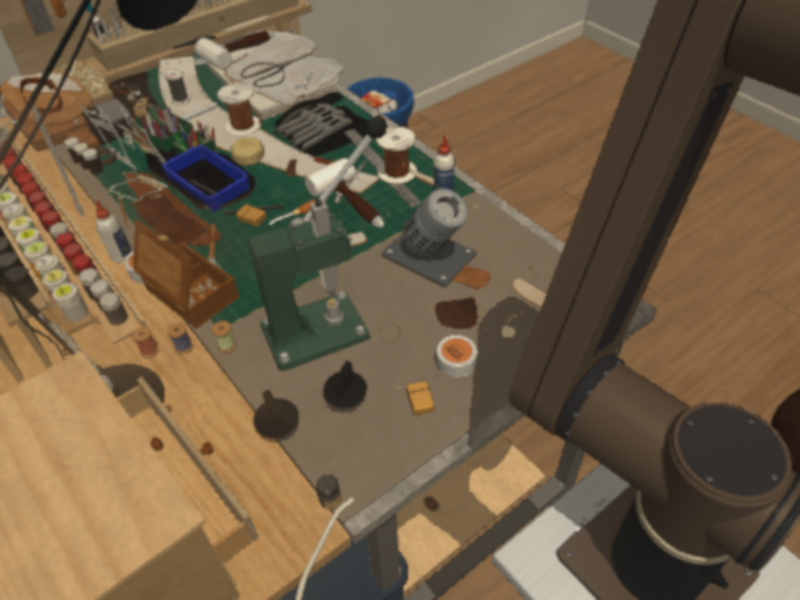

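The top view shows two black cartridges, at (263,297) and (327,310). The one farther right (−y) is (327,310). The port mouth is at about (527,215).

```bash
cat > h.py <<'E'
import numpy as np,cv2
def ray(c,u,v):
    R,t=np.array(c["R"]),np.array(c["t"])
    return -R.T@t, R.T@np.array([(u-c["cx"])/c["fx"],(v-c["cy"])/c["fy"],1])
def onz(c,u,v,z):
    o,d=ray(c,u,v); return o+d*(z-o[2])/d[2]
def proj(c,X):
    p=np.array(c["R"])@X+np.array(c["t"]); return np.array([c["fx"]*p[0]/p[2]+c["cx"],c["fy"]*p[1]/p[2]+c["cy"]])
def tri(obs):
    A=np.zeros((3,3));b=np.zeros(3)
    for c,u,v in obs:
        o,d=ray(c,u,v);d/=np.linalg.norm(d);P=np.eye(3)-np.outer(d,d);A+=P;b+=P@o
    X=np.linalg.solve(A,b);return X,[np.round(proj(c,X)-[u,v],1) for c,u,v in obs]
E
python3 - <<'E'
from h import *;import pickle
d=pickle.load(open("c0.pkl","rb"))
t,s=d["top"],d["side"]
def blob(c,x0,y0,x1,y1,th):
    im=c["image"][y0:y1,x0:x1].max(2);m=(im<th).astype(np.uint8)
    cs,_=cv2.findContours(m,0,cv2.CHAIN_APPROX_NONE);k=max(cs,key=cv2.contourArea)
    e=cv2.fitEllipse(k);return (e[0][0]+x0,e[0][1]+y0),e[1],e[2]
for box in[(185,180,232,218)]:
    e=blob(t,*box,75);print(e,onz(t,*e[0],.034))
k=.64
print("mouth rough",onz(t,527*k,215*k,.14),tri([(t,527*k,215*k),(s,446*k,210*k)]))
a=[cv2.resize(d[n]["image"][y:y+60,x:x+80,::-1],(400,300),interpolation=2) for n,x,y in(("top",295,105),("side",245,115),("top",170,170),("side",180,220))]
cv2.imwrite("pics/z0.png",np.vstack([np.hstack(a[:2]),np.hstack(a[2:])]))
E
```

```text
((209.1072597503662, 198.99411010742188), (22.158191680908203, 23.17446517944336), 59.7031364440918) [0.48523658 0.16607286 0.034     ]
mouth rough [ 0.62771505 -0.15368485  0.14      ] (array([ 0.62748129, -0.16012125,  0.12599874]), [array([1.5, 1.2]), array([-1.6,  0. ])])
```

View pics/z0.png

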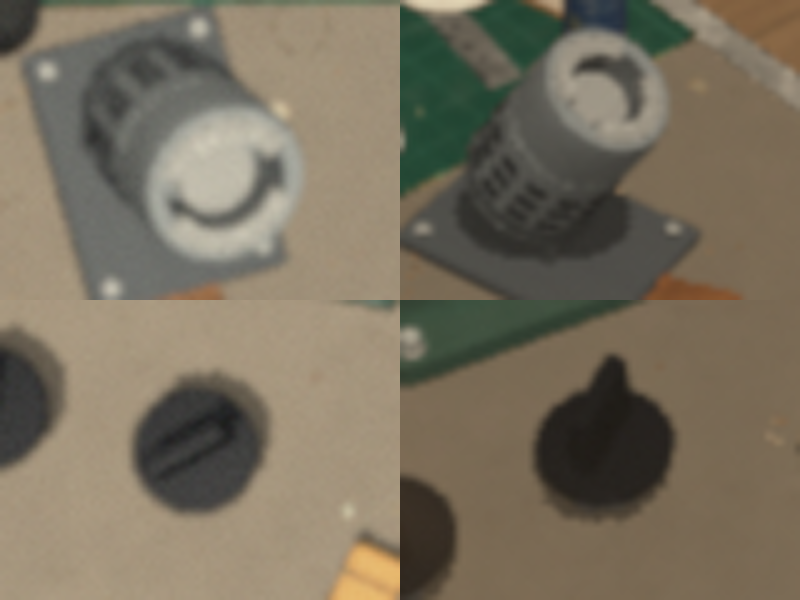

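The crops show the mouth centre at about top px (339,142), with notches to its left and lower right. The plate is yawed about +16.5°. The cartridge disc is at top px (209.5,199.3) and its wing axis is about 144° in world. I'm heading over the cartridge, staying in front of the press.

Call:
drive_tool([
  [[0,0,0],[0.045,-0.039,0],0.06],
  [[0,0,0],[0.045,-0.039,0],0.06],
  [[0,0,0],[0.045,-0.039,0],0.06],
  [[0,0,0],[0.045,-0.039,0],0.06],
  [[0,0,0],[0.045,-0.039,0],0.06],
])

```text
time: 0.78
eef_pos: [0.3511, -0.3959, 0.2481]
tcp_rot: [0.99, 0.141, 0.0, -0.0]
contact_force: [0.7, -0.5, 0.7]
opening: 0.705
finger_force: 0.0
```

Call:
drive_tool([
  [[0,0,-0.18],[0.045,-0.039,0],0.06],
  [[0,0,-0.18],[0.0,-0.06,0],0.06],
  [[0,0,-0.18],[-0.02,-0.055,0],0.06],
  [[0,0,-0.18],[-0.03,-0.05,0],0.06],
  [[0,0,-0.18],[0,0,0],0.06],
])

```text
time: 1.4
eef_pos: [0.2515, -0.2499, 0.2481]
tcp_rot: [0.833, 0.554, -0.0, 0.001]
contact_force: [0.3, -1.2, 0.4]
opening: 0.705
finger_force: 0.0
```

```bash
cat >> h.py <<'E'
from scipy.spatial.transform import Rotation as Ro
def todo(s,pos,Rt):
    "turn (rotvec in tool axes) and shift in tool axes now / after turn"
    R0=Ro.from_quat(s["tcp_rot"]);d=np.array(pos)-s["eef_pos"]
    print("turn",np.round((R0.inv()*Rt).as_rotvec(),4),"shift now",np.round(R0.inv().apply(d),4),"after",np.round(Rt.inv().apply(d),4))
def down(yaw):
    a=np.radians(yaw);return Ro.from_matrix(np.array([[np.cos(a),np.sin(a),0],[np.sin(a),-np.cos(a),0],[0,0,-1]]))
E
python3 -c "
from h import *;from plant import ctrl
s=ctrl.get_state();print(s['qpos']);todo(s,[.36,-.1,.25],down(144));todo(s,[.485,.165,.20],down(144))"
```

```text
[-1.07047817e+00 -5.03587088e-01  2.29963626e+00 -4.76152847e-04
  1.34437786e+00 -6.73957225e-01]
turn [-2.0000e-04  1.3000e-03 -1.3389e+00] shift now [ 0.1802  0.0422 -0.0021] after [ 0.0003  0.1851 -0.0019]
turn [-2.0000e-04  1.3000e-03 -1.3389e+00] shift now [0.4729 0.0552 0.0476] after [0.055  0.4729 0.0481]
```

Call:
drive_tool([
  [[0,0,0],[0.059,0.007,0.0],0.06],
  [[0,0,0],[0.059,0.007,0.0],0.06],
  [[0,0,0],[0.059,0.007,0.0],0.06],
  [[0,0,0],[0.059,0.007,0.0],0.06],
  [[0,0,0],[0.059,0.007,0.0],0.06],
])

```text
time: 2.02
eef_pos: [0.4012, 0.0089, 0.2488]
tcp_rot: [0.833, 0.553, 0.0, 0.001]
contact_force: [0.8, 0.1, 0.3]
opening: 0.696
finger_force: 0.0
```

Call:
drive_tool([
  [[0,0,0],[0.059,0.007,0.0],0.06],
  [[0,0,0],[0.059,0.007,0.0],0.06],
  [[0,0,0],[0.059,0.007,0.0],0.06],
  [[0,0,-0.18],[0,0,0.0],0.06],
  [[0,0,-0.18],[0,0,0.0],0.06],
])

```text
time: 2.65
eef_pos: [0.4887, 0.1627, 0.2478]
tcp_rot: [0.718, 0.696, -0.001, -0.0]
contact_force: [-0.2, 0.2, 0.3]
opening: 0.705
finger_force: 0.0
```

Call:
drive_tool([
  [[0,0,-0.18],[0,0,0.012],0.06],
  [[0,0,-0.18],[0,0,0.012],0.06],
  [[0,0,-0.18],[0,0,0.012],0.06],
  [[0,0,-0.18],[0,0,0.012],0.06],
  [[0,0,-0.18],[0,0,0.0],0.06],
])

```text
time: 3.28
eef_pos: [0.4878, 0.1616, 0.1989]
tcp_rot: [0.345, 0.939, -0.001, -0.001]
contact_force: [0.9, -1.1, 0.1]
opening: 0.705
finger_force: 0.0
```

Run:
```python
from h import *;from plant import ctrl;import pickle
s=ctrl.get_state();c=ctrl.read_camera("wrist");pickle.dump((s,c),open("w1.pkl","wb"))
print(s['eef_pos'],s['qpos']);todo(s,[.485,.165,.2],down(144))
print(proj(c,np.array([.485,.166,.034])),proj(c,np.array([.485,.166,.076])))
cv2.imwrite("pics/w1.png",c["image"][...,::-1])
```

```text
[0.48781578 0.16164137 0.19887693] [ 1.22344308e-01 -2.21090389e-02  2.01244578e+00  2.04058830e-06
  1.15456988e+00 -7.43817136e-01]
turn [-0.0024 -0.0023 -0.0763] shift now [ 0.0043  0.0007 -0.0011] after [ 0.0043  0.0011 -0.0011]
[265.56055707 177.50775586] [265.89951765 189.3695657 ]
```

View pics/w1.png

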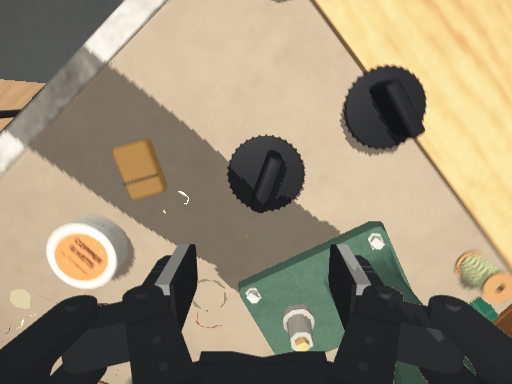

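The wrist view shows the target cartridge disc at (266,173). Its wing runs from about (274,154) to (261,208). I'm enlarging it for the wing angle.

Run:
```python
from h import *;import pickle
s,c=pickle.load(open("w1.pkl","rb"))
im=c["image"];m=(im.max(2)<60).astype(np.uint8);m[:, :215]=0;m[:,318:]=0;m[222:]=0;m[:125]=0
cs,_=cv2.findContours(m,0,1);k=max(cs,key=cv2.contourArea);print(cv2.fitEllipse(k),cv2.boundingRect(k))
z=im[125:225,220:315].astype(float)*4;z=cv2.resize(np.clip(z,0,255).astype(np.uint8)[...,::-1],(570,600),interpolation=2)
cv2.imwrite("pics/w1z.png",z)
```

```text
((266.91729736328125, 177.09584045410156), (65.52243041992188, 76.74388122558594), 72.26690673828125) (227, 138, 78, 75)
```

View pics/w1z.png

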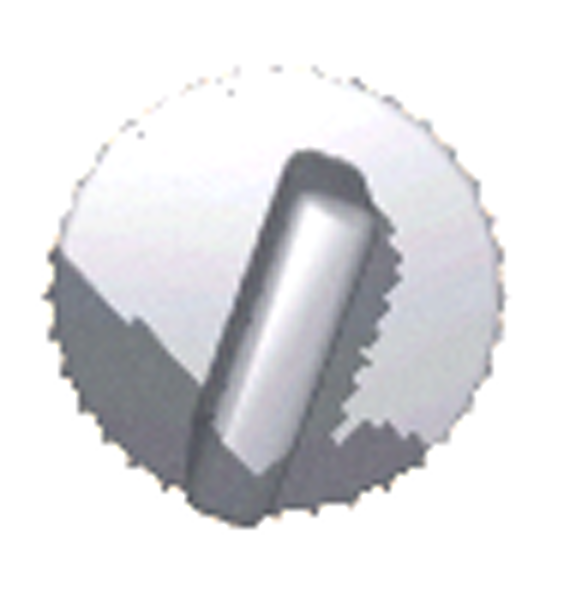

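The disc is centred at about (265.8,173.5). The wing's top face runs from (276.7,158.8) to (258.3,211.3).

Run:
```python
from h import *;import pickle
s,c=pickle.load(open("w1.pkl","rb"))
f=lambda x,y,z:onz(c,220+x/6,125+y/6,z)
print("disc",f(275,291,.034),[np.linalg.norm(f(48,291,.034)-f(503,291,.034))])
a,b=f(340,203,.076),f(230,515,.076);print("wing",(a+b)/2,np.linalg.norm(a-b))
for p,q in(((378,225),(270,510)),((305,195),(198,470)),((340,203),(230,515))):
    d=f(*p,.076)-f(*q,.076);print(np.degrees(np.arctan2(d[1],d[0]))%180)
P=(f(275,291,.034)+(a+b)/2)/2
for y in(122,):
  todo(s,[.486,.165,.058],down(y))
```

```text
disc [0.48239324 0.16852116 0.034     ] [np.float64(0.0669831087750891)]
wing [0.48330679 0.16882888 0.076     ] 0.04308323319543884
119.9032486223435
118.81102244325737
120.91708401726245
turn [-0.0028 -0.0019  0.3077] shift now [0.0032 0.0017 0.1409] after [0.0038 0.0002 0.1409]
```

```bash
python3 -c "
from h import *;from plant import ctrl
s=ctrl.get_state();todo(s,[.483,.168,.058],down(120))"
```

```text
turn [-0.0018 -0.0011  0.3463] shift now [0.0078 0.0017 0.1415] after [ 0.0081 -0.0013  0.1415]
```

Call:
drive_tool([
  [[0,0,0.173],[0,0,0],0.06],
  [[0,0,0.173],[0,0,0],0.06],
  [[0,0,0],[0.008,-0.0013,0.03],0.06],
  [[0,0,0],[0,0,0.03],0.06],
  [[0,0,0],[0,0,0],0.06],
])

```text
time: 3.95
eef_pos: [0.4817, 0.1678, 0.1381]
tcp_rot: [0.505, 0.863, -0.002, -0.002]
contact_force: [-0.3, 0.4, -0.8]
opening: 0.704
finger_force: 0.0
```

Run:
```python
from h import *;from plant import ctrl;import pickle
s=ctrl.get_state();c=ctrl.read_camera("wrist");pickle.dump((s,c),open("w2.pkl","wb"))
todo(s,[.483,.168,.058],down(120))
cv2.imwrite("pics/w2.png",cv2.convertScaleAbs(c["image"][...,::-1],alpha=2.5))
```

```text
turn [-0.0057 -0.0023 -0.0112] shift now [-0.0007  0.0017  0.08  ] after [-0.0005  0.0012  0.0801]
```

View pics/w2.png

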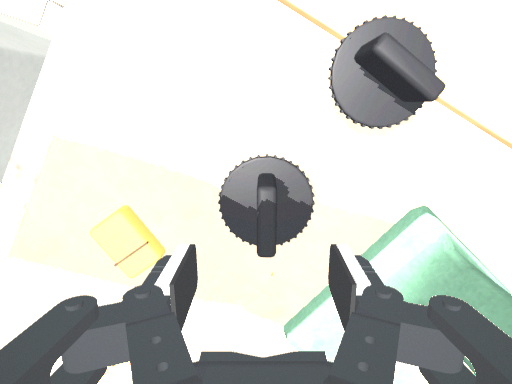

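The wing is vertical in the image at column 266, centred between the jaws. I'll descend and grip.

Call:
drive_tool([
  [[0,0,-0.01],[0,0.001,0.03],0.06],
  [[0,0,0],[0,0,0.03],0.06],
  [[0,0,0],[0,0,0.02],0.06],
  [[0,0,0],[0,0,0],0.06],
  [[0,0,0],[0,0,0],0.0],
], grip_force=60)

```text
time: 4.62
eef_pos: [0.4862, 0.1688, 0.0625]
tcp_rot: [0.5, 0.866, 0.001, 0.001]
contact_force: [0.1, -0.2, -0.6]
opening: 0.503
finger_force: 0.0
```

Call:
drive_tool([
  [[0,0,0],[0,0,0],0.0],
  [[0,0,0],[0,0,0],0.0],
  [[0,0,0],[0,0,0],0.0],
  [[0,0,0],[0,0,0],0.0],
  [[0,0,0],[0,0,0],0.0],
])

```text
time: 5.25
eef_pos: [0.4853, 0.1687, 0.0615]
tcp_rot: [0.5, 0.866, 0.0, 0.0]
contact_force: [-1.2, 0.3, 6.4]
opening: 0.132
finger_force: 61.3
```

Call:
drive_tool([
  [[0,0,0],[0,0,-0.03],0.0],
  [[0,0,0],[0,0,-0.05],0.0],
  [[0,0,0],[0,0,-0.05],0.0],
  [[0,0,0],[0,0,-0.05],0.0],
  [[0,0,0],[0,0,0],0.0],
])

```text
time: 5.88
eef_pos: [0.487, 0.169, 0.2454]
tcp_rot: [0.5, 0.866, 0.003, 0.004]
contact_force: [-0.1, -1.3, -0.7]
opening: 0.13
finger_force: 60.4
```

```bash
cat >> h.py <<'E'
def port(yaw,C):
    a=np.radians(yaw);xh=np.array([np.cos(a),np.sin(a),0]);up=np.array([0,0,1.]);c,s=np.cos(np.pi/6),.5
    zp=c*up-s*xh;xp=c*xh+s*up;yp=np.cross(zp,xp)
    return np.column_stack([xp,yp,zp])
def tool(P,twist=0):
    "tool x = port y, tool z = -port z; twist (deg) about port z"
    R=np.column_stack([P[:,1],P[:,0],-P[:,2]])
    return Ro.from_rotvec(P[:,2]*np.radians(twist))*Ro.from_matrix(R)
E
python3 - <<'E'
from h import *;from plant import ctrl;import pickle
d=pickle.load(open("c0.pkl","rb"));t,s=d["top"],d["side"]
C,e=tri([(t,339.8,141.6),(s,286,133)]);print(C,e,onz(t,339.8,141.6,.14),onz(s,286,133,.14))
# plate bolts/corners at z=.01 for yaw
k=[onz(t,295+x/5,105+y/5,.01) for x,y in((22,65),(95,300),(285,258),(215,10))]
f=lambda v:np.degrees(np.arctan2(v[1],v[0]))
print(f(k[0]-k[1]),f(k[3]-k[2]),f(k[0]-k[3])-90,f(k[1]-k[2])-90,np.linalg.norm(k[0]-k[1]),np.linalg.norm(k[0]-k[3]),np.mean(k,0))
b=[onz(t,295+x/5,105+y/5,.012) for x,y in((47,70),(112,288),(199,27))];print("bolts",f(b[0]-b[1]),f(b[0]-b[2])-90)
n=[onz(t,295+x/5,105+y/5,.137) for x,y in((176,205),(278,168))];print("notch",f(n[0]-n[1])-90)
st=ctrl.get_state();P=port(16.5,C);C[2]=.14
print(st['qpos']);todo(st,C+P[:,2]*.15,tool(P))
E
```

```text
[ 0.61871312 -0.16017693  0.13684732] [array([0., 0.]), array([-0.,  0.])] [ 0.61817009 -0.15947073  0.14      ] [ 0.61591376 -0.15768543  0.14      ]
16.58981107195569 14.78338793323113 15.604923943333858 12.256098009033579 0.13543653767567443 0.10980608276963688 [ 0.65541087 -0.14984153  0.01      ]
bolts 15.906064235665925 15.49863635509135
notch 19.742163728545563
[ 1.36921527e-01 -7.19531609e-02  1.97170923e+00  2.07634036e-06
  1.23216976e+00 -3.87357992e-01]
turn [-0.5118 -0.0593  0.2314] shift now [-0.3334 -0.1235 -0.0244] after [-0.353  -0.0243 -0.0423]
```

Call:
drive_tool([
  [[0,0,0],[-0.052,-0.03,0],0.0],
  [[0,0,0],[-0.052,-0.03,0],0.0],
  [[0,0,0],[-0.052,-0.03,0],0.0],
  [[0,0,0],[-0.052,-0.03,-0.01],0.0],
  [[0,0,0],[-0.052,-0.03,-0.02],0.0],
])

```text
time: 6.5
eef_pos: [0.4832, -0.1321, 0.2672]
tcp_rot: [0.5, 0.866, -0.0, -0.003]
contact_force: [1.0, 0.1, -1.3]
opening: 0.138
finger_force: 60.2
```

Call:
drive_tool([
  [[-0.17,-0.02,0.08],[0,0,0],0.0],
  [[-0.17,-0.02,0.08],[0,0,0],0.0],
  [[-0.17,-0.02,0.08],[0,0,0],0.0],
  [[0,0,0],[0,0,0],0.0],
  [[0,0,0],[0,0,0],0.0],
])

```text
time: 7.12
eef_pos: [0.4849, -0.1308, 0.2697]
tcp_rot: [0.582, 0.774, 0.201, 0.149]
contact_force: [0.9, 0.0, -1.9]
opening: 0.128
finger_force: 60.3
```

Run:
```python
from h import *;from plant import ctrl;import pickle
st=ctrl.get_state();c=ctrl.read_camera("wrist");pickle.dump((st,c),open("w3.pkl","wb"))
C=np.array([.617,-.1587,.14]);P=port(15.7,C)
print(st['qpos'],st['eef_pos']);todo(st,C+P[:,2]*.13,tool(P))
print(proj(c,C))
cv2.imwrite("pics/w3.png",c["image"][...,::-1])
```

```text
[-0.65580869 -0.33039051  2.1967693   0.47956187  1.01566348 -1.1398948 ] [ 0.48486805 -0.13082627  0.26965052]
turn [-0.0178 -0.0064  0.0056] shift now [-0.0631  0.0392  0.041 ] after [-0.0626  0.0388  0.0421]
[306.37511401 245.48187631]
```

View pics/w3.png

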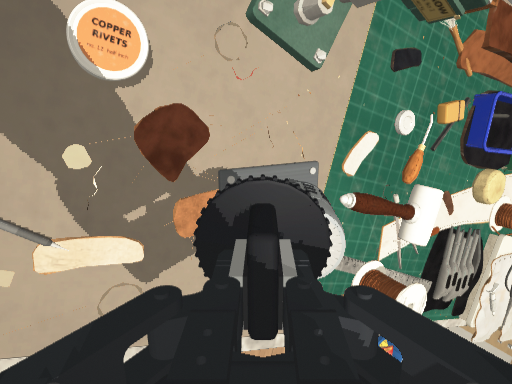

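The held cartridge hides the port. I'm shifting along tool −x so the mouth comes clear of it.

Call:
drive_tool([
  [[-0.018,-0.006,0.006],[0,0,0],0.0],
  [[0,0,0],[-0.055,0.013,0],0.0],
  [[0,0,0],[-0.055,0.013,0],0.0],
  [[0,0,0],[-0.04,0.013,0],0.0],
  [[0,0,0],[0,0,0],0.0],
])

```text
time: 7.8
eef_pos: [0.5594, -0.2685, 0.2902]
tcp_rot: [0.584, 0.769, 0.207, 0.158]
contact_force: [0.2, -0.1, -0.1]
opening: 0.134
finger_force: 60.3
```

Run:
```python
from h import *;from plant import ctrl;import pickle
st=ctrl.get_state();c=ctrl.read_camera("wrist");pickle.dump((st,c),open("w4.pkl","wb"))
C=np.array([.617,-.1587,.14]);P=port(15.7,C)
todo(st,C+P[:,2]*.13,tool(P))
u,v=proj(c,C);print(u,v)
x,y=int(u)-80,max(0,int(v)-60);print(x,y)
cv2.imwrite("pics/w4.png",np.vstack([cv2.resize(c["image"][y:y+120,x:x+160,::-1],(800,600),interpolation=2)]))
```

```text
turn [ 0.0029  0.0017 -0.0013] shift now [ 0.0902 -0.0016  0.0425] after [ 0.0901 -0.0013  0.0427]
260.9700219063614 74.95767415214138
180 14
```

View pics/w4.png

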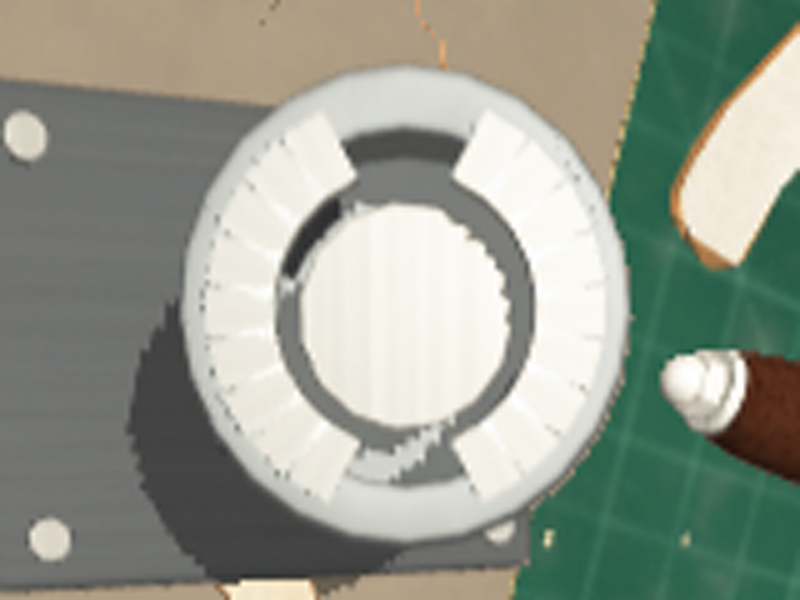

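The port is clear now. In the crop, the lip bore's notch corners are at (357,175), (455,178), (360,440) and (452,442), and the bore spans columns 277 to 535.

Run:
```python
from h import *;import pickle
st,c=pickle.load(open("w4.pkl","rb"))
C=np.array([.617,-.1587,.14])
def plane(x,y,P,C):
    o,d=ray(c,180+x/5,14+y/5);n=P[:,2];return o+d*(n@(C-o))/(n@d)
for it in range(3):
    P=port(15.7,C);K=[plane(x,y,P,C) for x,y in((357,175),(455,178),(360,440),(452,442))]
    L,Rr=plane(277,309,P,C),plane(535,309,P,C)
    M=np.mean(K,0)
    print(M,[np.round((k-M)@P[:,:2]*1e3,1) for k in K],np.linalg.norm(L-Rr)*1e3,((L+Rr)/2-M)@P[:,:2]*1e3)
    v=(K[0]+K[1]-K[2]-K[3])@P; print("notch angle off y deg",np.degrees(np.arctan2(-v[0],v[1])))
    C=M.copy();C*=1
    o,d=ray(c,*proj(c,M));C=o+d*(.14-o[2])/d[2]
print(C);rim=[plane(x,y,P,C) for x,y in((183,305),(628,305),(405,68),(405,543))]
print([np.round((k-C)@P[:,:2]*1e3,1) for k in rim])
todo(st,C+P[:,2]*.13,tool(P))
```

```text
[ 0.61744674 -0.15967356  0.1400962 ] [array([-8. , 21.1]), array([ 8.1, 20.7]), array([ -7.9, -20.7]), array([  7.8, -21.1])] 43.25317731277788 [0.00330863 0.39351797]
notch angle off y deg -0.13231559568426285
[ 0.61749811 -0.15965141  0.14      ] [array([-8. , 21.1]), array([ 8.1, 20.7]), array([ -7.9, -20.7]), array([  7.8, -21.1])] 43.26932996619354 [0.00330987 0.39366493]
notch angle off y deg -0.13231559568437795
[ 0.61749811 -0.15965141  0.14      ] [array([-8. , 21.1]), array([ 8.1, 20.7]), array([ -7.9, -20.7]), array([  7.8, -21.1])] 43.26932996619354 [0.00330987 0.39366493]
notch angle off y deg -0.13231559568437795
[ 0.61749811 -0.15965141  0.14      ]
[array([-37.4,   1.1]), array([37.2,  1. ]), array([-0.1, 37.1]), array([ -0.3, -38. ])]
turn [ 0.0029  0.0017 -0.0013] shift now [ 0.0892 -0.0014  0.0426] after [ 0.0891 -0.0011  0.0428]
```

Run:
```python
from h import *;import pickle
from scipy.optimize import least_squares
for f in("w3.pkl","w4.pkl"):
    st,c=pickle.load(open(f,"rb"));R=Ro.from_quat(st["tcp_rot"]).as_matrix();T=st["eef_pos"]
    m=(c["image"].max(2)<62).astype(np.uint8);m[:150]=0;m=cv2.morphologyEx(m,cv2.MORPH_OPEN,np.ones((5,5)))
    pts=[]
    for h in(.0275,):
      for r in range(180,256,3):
        row=np.flatnonzero(m[r,150:380])+150
        # contiguous run containing col 262
        l=r_=262
        while m[r,l-1] and l>151:l-=1
        while m[r,r_+1] and r_<380:r_+=1
        for u in(l,r_):
            o,d=ray(c,u,r);o=R.T@(o-T);d=R.T@d;p=o+d*(h-o[2])/d[2];pts.append(p[:2])
    p=np.array(pts);g=least_squares(lambda q:np.hypot(*(p-q[:2]).T)-q[2],[0,0,.034],loss="soft_l1",f_scale=.001)
    print(f,g.x*1e3,np.round(1e3*np.median(abs(g.fun)),2))
    z=cv2.cvtColor(m*255,8)
```

```text
w3.pkl [14.37184238 -2.06825176 25.053837  ] 6.1
w4.pkl [17.5274039  -0.84686426 25.71514837] 5.6
```

Run:
```python
from h import *;import pickle
for f in("w3.pkl","w4.pkl"):
    st,c=pickle.load(open(f,"rb"));R=Ro.from_quat(st["tcp_rot"]).as_matrix();T=st["eef_pos"]
    def pl(u,r,h):
        o,d=ray(c,u,r);o=R.T@(o-T);d=R.T@d;return np.round((o+d*(h-o[2])/d[2])[:2]*1e3,1)
    g=c["image"].max(2).astype(int)
    for r in(165,170,173,176,179,182,186): print(r,g[r,262],g[r,250],end=" | ")
    print()
    for r in(220,228,236,244):
        print(r,g[r,186:204:1].tolist(),g[r,322:340].tolist())
    print([pl(*q,.0275) for q in((262,175.5),(193,240),(331,240),(203,210),(322,210))])
```

```text
165 142 187 | 170 121 123 | 173 125 123 | 176 42 33 | 179 43 57 | 182 68 63 | 186 61 59 | 
220 [197, 204, 206, 201, 200, 204, 209, 201, 196, 194, 197, 35, 26, 24, 29, 30, 31, 31] [55, 52, 51, 40, 26, 34, 59, 222, 223, 224, 224, 225, 191, 206, 153, 140, 133, 132]
228 [199, 207, 208, 211, 207, 205, 205, 200, 196, 197, 94, 33, 30, 29, 31, 31, 31, 31] [53, 52, 53, 52, 50, 48, 46, 126, 235, 234, 233, 214, 188, 232, 231, 220, 221, 222]
236 [199, 202, 198, 201, 203, 129, 129, 126, 109, 64, 30, 28, 30, 30, 31, 30, 30, 32] [53, 53, 52, 52, 52, 48, 48, 76, 229, 235, 235, 235, 240, 234, 234, 233, 235, 233]
244 [114, 112, 112, 112, 112, 112, 112, 33, 29, 30, 27, 30, 29, 28, 30, 29, 30, 30] [49, 49, 50, 50, 49, 49, 48, 46, 44, 49, 110, 240, 238, 237, 235, 235, 234, 233]
[array([35.9, -0.9]), array([  3.5, -34.9]), array([ 3.5, 33.1]), array([ 19. , -29.2]), array([19. , 27.9])]
165 180 181 | 170 155 181 | 173 178 179 | 176 36 24 | 179 37 52 | 182 61 57 | 186 56 55 | 
220 [104, 104, 104, 104, 103, 104, 103, 105, 104, 104, 86, 27, 24, 22, 27, 26, 27, 27] [49, 48, 46, 36, 23, 29, 62, 182, 171, 143, 144, 156, 149, 147, 143, 136, 163, 212]
228 [104, 104, 104, 104, 104, 104, 104, 104, 104, 86, 46, 25, 26, 28, 29, 27, 29, 28] [48, 48, 49, 48, 48, 45, 35, 89, 173, 173, 173, 227, 247, 247, 247, 243, 230, 196]
236 [108, 108, 108, 109, 108, 108, 107, 107, 105, 61, 26, 26, 26, 29, 28, 29, 28, 28] [48, 48, 48, 48, 47, 46, 44, 90, 133, 128, 120, 212, 229, 231, 229, 225, 202, 180]
244 [123, 124, 124, 124, 125, 126, 129, 33, 26, 26, 26, 26, 26, 26, 26, 27, 26, 26] [45, 46, 45, 45, 46, 43, 44, 42, 40, 46, 105, 105, 109, 110, 109, 105, 104, 102]
[array([35.9, -0.9]), array([  3.5, -34.9]), array([ 3.5, 33.1]), array([ 19. , -29.2]), array([19. , 27.9])]
```

```bash
cat >> h.py <<'E'
C=np.array([.6175,-.1597,.14]);PP=port(15.7,C)
def go(out,off=(-.001,.0004),twist=0):
    from plant import ctrl
    s=ctrl.get_state();Rt=tool(PP,twist);R0=tool(PP)
    todo(s,C+PP[:,2]*out+R0.apply([*off,0]),Rt)
    l=R0.inv().apply(s["eef_pos"]-C);print("tcp rel mouth (tool axes, mm)",np.round(l*1e3,1),"F tool",np.round(R0.inv().apply(s["contact_force"]),1),"q",np.round(s["qpos"],2),"open",round(s["opening"],3),"t",s["time"])
E
python3 -c "
from h import *;go(.08)"
```

```text
turn [ 0.0022 -0.0003 -0.001 ] shift now [ 0.0861 -0.0004  0.0925] after [ 0.0862 -0.0001  0.0924]
tcp rel mouth (tool axes, mm) [ -87.2    0.5 -172.4] F tool [ 1.4 -0.2  0.8] q [-0.78 -0.03  1.91  0.53  1.05 -1.27] open 0.131 t 7.85
```

Call:
drive_tool([
  [[0.002,0,-0.001],[0.043,0,0],0.0],
  [[0,0,0],[0.043,0,0.02],0.0],
  [[0,0,0],[0,0,0.04],0.0],
  [[0,0,0],[0,0,0.03],0.0],
  [[0,0,0],[0,0,0],0.0],
])

```text
time: 8.48
eef_pos: [0.5766, -0.1683, 0.2089]
tcp_rot: [0.583, 0.771, 0.207, 0.153]
contact_force: [-0.4, -0.9, -0.8]
opening: 0.129
finger_force: 60.2
```

Run:
```python
from h import *;go(.06)
from plant import ctrl
a=[]
for n,x,y in(("top",290,95),("side",225,70)):
    i=ctrl.read_camera(n)["image"][y:y+100,x:x+90,::-1];a.append(cv2.resize(i,(400,444),interpolation=2))
cv2.imwrite("pics/p5.png",cv2.convertScaleAbs(np.hstack(a),alpha=1.5))
```

```text
turn [-0.0032 -0.0053  0.0006] shift now [-0.0038  0.0021  0.0205] after [-0.0037  0.002   0.0205]
tcp rel mouth (tool axes, mm) [  2.7  -1.6 -80.5] F tool [-0.7 -0.9  0.4] q [-0.61 -0.02  2.05  0.54  0.84 -1.2 ] open 0.129 t 8.475
```

View pics/p5.png

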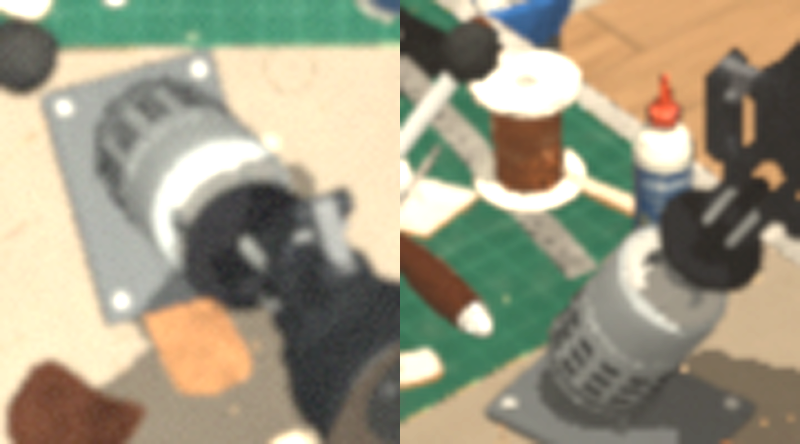

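Both views show the cartridge coaxial with the drum, just out of the mouth. I'll correct the lateral offset and let it settle.

Call:
drive_tool([
  [[-0.003,-0.005,0],[-0.0037,0.002,0],0.0],
  [[0,0,0],[0,0,0],0.0],
  [[0,0,0],[0,0,0],0.0],
])

```text
time: 8.95
eef_pos: [0.5808, -0.1748, 0.2138]
tcp_rot: [0.584, 0.769, 0.206, 0.16]
contact_force: [-0.1, -0.3, -1.6]
opening: 0.131
finger_force: 60.2
```

```bash
python3 -c "
from h import *;go(.06)
from plant import ctrl
for i in range(3):ctrl.read_camera('wrist');go(.06)"
```

```text
turn [0.0045 0.0064 0.0003] shift now [ 0.0037 -0.0025  0.0236] after [ 0.0036 -0.0024  0.0236]
tcp rel mouth (tool axes, mm) [ -4.6   2.8 -83.6] F tool [-0.2 -1.   1.3] q [-0.61 -0.01  2.04  0.55  0.84 -1.2 ] open 0.131 t 8.95
turn [0.0042 0.0062 0.0002] shift now [ 0.0036 -0.0023  0.0234] after [ 0.0034 -0.0022  0.0234]
tcp rel mouth (tool axes, mm) [ -4.4   2.6 -83.4] F tool [ 0.3 -0.1  0.6] q [-0.61 -0.01  2.04  0.55  0.84 -1.2 ] open 0.128 t 9.0
turn [0.004  0.0058 0.0002] shift now [ 0.0035 -0.0022  0.0232] after [ 0.0033 -0.0021  0.0232]
tcp rel mouth (tool axes, mm) [ -4.3   2.5 -83.2] F tool [-0.8 -0.7  0.8] q [-0.61 -0.01  2.04  0.55  0.84 -1.2 ] open 0.129 t 9.05
turn [0.0039 0.0057 0.0002] shift now [ 0.0034 -0.0021  0.0231] after [ 0.0033 -0.002   0.0231]
tcp rel mouth (tool axes, mm) [ -4.3   2.4 -83.1] F tool [-0.2 -0.8  1. ] q [-0.61 -0.01  2.04  0.55  0.84 -1.2 ] open 0.134 t 9.1
```

Call:
drive_tool([
  [[0,0,0],[0.0033,-0.002,0],0.0],
  [[0,0,0],[0,0,0],0.0],
  [[0,0,0],[0,0,0],0.0],
  [[0,0,0],[0,0,0],0.0],
  [[0,0,0],[0,0,0],0.0],
])

```text
time: 9.72
eef_pos: [0.5782, -0.1716, 0.212]
tcp_rot: [0.583, 0.769, 0.206, 0.16]
contact_force: [0.3, -0.3, -1.5]
opening: 0.126
finger_force: 60.2
```

Call:
drive_tool([
  [[0,0,0],[0,0,0],0.0],
  [[0,0,0],[0,0,0],0.0],
  [[0,0,0],[0,0,0],0.0],
])

```text
time: 10.1
eef_pos: [0.5782, -0.1716, 0.212]
tcp_rot: [0.583, 0.769, 0.206, 0.16]
contact_force: [-0.6, -0.3, -1.1]
opening: 0.131
finger_force: 60.2
```

```bash
python3 -c "
from h import *;go(.06)"
```

```text
turn [0.0037 0.0054 0.0003] shift now [-0.     -0.0001  0.0229] after [-0.0002 -0.      0.0229]
tcp rel mouth (tool axes, mm) [ -0.8   0.4 -82.9] F tool [-0.2 -1.1  0.6] q [-0.61 -0.02  2.04  0.55  0.84 -1.2 ] open 0.131 t 10.1
```

Call:
drive_tool([
  [[0.004,0.005,0],[0,0,0.01],0.0],
  [[0,0,0],[0,0,0.01],0.0],
  [[0,0,0],[0,0,0.008],0.0],
  [[0,0,0],[0,0,0],0.0],
  [[0,0,0],[0,0,0],0.0],
])

```text
time: 10.72
eef_pos: [0.5918, -0.1679, 0.1878]
tcp_rot: [0.583, 0.77, 0.206, 0.156]
contact_force: [-1.0, 0.3, -1.4]
opening: 0.127
finger_force: 60.2
```

```bash
python3 -c "
from h import *;go(.045)"
```

```text
turn [-0.0002  0.0003  0.0003] shift now [-0.0001 -0.0001  0.0098] after [-0.0001 -0.0001  0.0098]
tcp rel mouth (tool axes, mm) [ -0.9   0.5 -54.8] F tool [ 0.5 -1.4  0.7] q [-0.59  0.04  2.03  0.56  0.79 -1.21] open 0.127 t 10.725
```

Call:
drive_tool([
  [[0,0,0],[0,0,0.004],0.0],
  [[0,0,0],[0,0,0.004],0.0],
  [[0,0,0],[0,0,0.003],0.0],
  [[0,0,0],[0,0,0],0.0],
  [[0,0,0],[0,0,0],0.0],
])

```text
time: 11.35
eef_pos: [0.5971, -0.1666, 0.1786]
tcp_rot: [0.583, 0.77, 0.206, 0.157]
contact_force: [-1.8, -0.3, 2.2]
opening: 0.129
finger_force: 60.8
```

```bash
python3 -c "
from h import *;go(.0375)"
```

```text
turn [-0.      0.0008  0.0005] shift now [ 0.0001 -0.0003  0.0067] after [ 0.0001 -0.0003  0.0067]
tcp rel mouth (tool axes, mm) [ -1.1   0.7 -44.2] F tool [ 0.2 -0.5 -2.8] q [-0.58  0.06  2.03  0.57  0.77 -1.21] open 0.129 t 11.35
```

Call:
drive_tool([
  [[0,0,0],[0,0,0.003],0.0],
  [[0,0,0],[0,0,0.002],0.0],
  [[0,0,0],[0,0,0.002],0.0],
  [[0,0,0],[0,0,0],0.0],
  [[0,0,0],[0,0,0],0.0],
])

```text
time: 11.98
eef_pos: [0.6005, -0.1656, 0.1724]
tcp_rot: [0.583, 0.77, 0.206, 0.157]
contact_force: [-2.8, -0.5, 3.9]
opening: 0.133
finger_force: 61.2
```

```bash
python3 -c "
from h import *;go(.0375)"
```

```text
turn [0.0001 0.0008 0.0004] shift now [ 0.     -0.0003 -0.0004] after [ 0.     -0.0003 -0.0004]
tcp rel mouth (tool axes, mm) [ -1.    0.7 -37.1] F tool [ 0.2 -0.5 -4.8] q [-0.58  0.08  2.03  0.58  0.76 -1.22] open 0.133 t 11.975
```

Call:
drive_tool([
  [[0,0,0.1],[0,0,0],0.0],
  [[0,0,0.15],[0,0,0],0.0],
  [[0,0,0.15],[0,0,0],0.0],
  [[0,0,0.1],[0,0,0],0.0],
  [[0,0,0],[0,0,0],0.0],
])

```text
time: 12.6
eef_pos: [0.6006, -0.1657, 0.1726]
tcp_rot: [0.755, 0.602, 0.238, 0.101]
contact_force: [-2.9, -1.0, 4.1]
opening: 0.128
finger_force: 61.1
```

```bash
python3 -c "
from h import *;go(.0375,(-.0011,-.0001),-28.6)
from plant import ctrl;print(ctrl.get_state()['wrist_torque'])"
```

```text
turn [0.0009 0.0008 0.0004] shift now [-0.0004 -0.0008 -0.0004] after [-0.0004 -0.0008 -0.0004]
tcp rel mouth (tool axes, mm) [ -1.2   0.8 -37.1] F tool [-0.2 -0.6 -5.1] q [-0.58  0.08  2.03  0.58  0.76 -0.72] open 0.128 t 12.6
[-0.07065975  0.36059411 -0.02082072]
```

Turning freely with the spring loaded. I'll continue to 90°.

Call:
drive_tool([
  [[0,0,0.15],[-0.0004,-0.0006,0],0.0],
  [[0,0,0.16],[0,0,0],0.0],
  [[0,0,0.16],[0,0,0],0.0],
  [[0,0,0.1],[0,0,0],0.0],
  [[0,0,0],[0,0,0],0.0],
])

```text
time: 13.22
eef_pos: [0.5999, -0.1658, 0.1721]
tcp_rot: [0.894, 0.366, 0.257, 0.03]
contact_force: [-2.4, -0.5, 3.7]
opening: 0.131
finger_force: 61.1
```

Call:
drive_tool([
  [[0,0,0.15],[-0.0004,-0.0006,0],0.0],
  [[0,0,0.16],[0,0,0],0.0],
  [[0,0,0.13],[0,0,0],0.0],
  [[0,0,0.06],[0,0,0],0.0],
  [[0,0,0],[0,0,0],0.0],
])

```text
time: 13.85
eef_pos: [0.5992, -0.1656, 0.1716]
tcp_rot: [0.957, 0.134, 0.256, -0.035]
contact_force: [-1.8, -2.0, 4.0]
opening: 0.124
finger_force: 61.2
```

```bash
python3 -c "
from h import *;go(.0395,(-.0004,-.001),-90)
from plant import ctrl;print(ctrl.get_state()['wrist_torque'])"
```

```text
turn [0.0006 0.     0.0038] shift now [-0.0002 -0.0003 -0.0025] after [-0.0002 -0.0003 -0.0025]
tcp rel mouth (tool axes, mm) [ -0.7  -0.8 -37. ] F tool [-1.4  0.1 -4.6] q [-0.58  0.08  2.03  0.58  0.76  0.35] open 0.124 t 13.85
[-0.01509564  0.42439586 -0.03392532]
```

Call:
drive_tool([
  [[0,0,0],[0,0,-0.0025],0.0],
  [[0,0,0],[0,0,0],0.0],
  [[0,0,0],[0,0,0],0.0],
  [[0,0,0],[0,0,0],0.0],
])

```text
time: 14.35
eef_pos: [0.598, -0.1658, 0.1736]
tcp_rot: [0.957, 0.133, 0.256, -0.035]
contact_force: [0.3, 0.2, 1.6]
opening: 0.131
finger_force: 61.2
```

Call:
drive_tool([
  [[0,0,0],[0,0,0],0.04],
  [[0,0,0],[0,0,0],0.04],
  [[0,0,0],[0,0,0],0.04],
  [[0,0,0],[0,0,0],0.04],
  [[0,0,0],[0,0,0],0.04],
])

```text
time: 14.98
eef_pos: [0.5979, -0.1658, 0.1737]
tcp_rot: [0.957, 0.132, 0.256, -0.035]
contact_force: [0.1, -0.0, 0.3]
opening: 0.468
finger_force: 0.0
```

Call:
drive_tool([
  [[0,0,0],[0,0,-0.02],0.04],
  [[0,0,0],[0,0,-0.04],0.04],
  [[0,0,0],[0,0,-0.04],0.04],
  [[0,0,0],[0,0,0],0.04],
  [[0,0,0],[0,0,0],0.04],
])

```text
time: 15.6
eef_pos: [0.5496, -0.1791, 0.2595]
tcp_rot: [0.957, 0.132, 0.256, -0.035]
contact_force: [0.0, -0.4, 0.2]
opening: 0.464
finger_force: 0.0
```

Run:
```python
from h import *;go(.06)
from plant import ctrl
c=ctrl.read_camera("wrist");s=ctrl.read_camera("side")
print("disc centre expected",proj(c,C+PP[:,2]*.012),"wing top ends expected",[proj(c,C+PP[:,2]*.054+k*.023*PP[:,0]) for k in(1,-1)])
i=s["image"][70:170,225:315,::-1]
cv2.imwrite("pics/end.png",np.hstack([cv2.convertScaleAbs(cv2.resize(c["image"][...,::-1],(460,345)),alpha=1.8),cv2.convertScaleAbs(cv2.resize(i,(310,345)),alpha=1.5)]))
```

```text
turn [-9.0000e-04  6.0000e-04 -1.5702e+00] shift now [0.0019 0.0007 0.0788] after [-0.0007  0.0018  0.0788]
tcp rel mouth (tool axes, mm) [  -0.3   -1.4 -138.8] F tool [-0.3  0.  -0.2] q [-0.66 -0.12  2.05  0.52  0.95  0.39] open 0.464 t 15.6
disc centre expected [260.65549212 192.21373361] wing top ends expected [array([260.2858715 , 174.66967622]), array([260.35730488, 241.13468561])]
```

View pics/end.png

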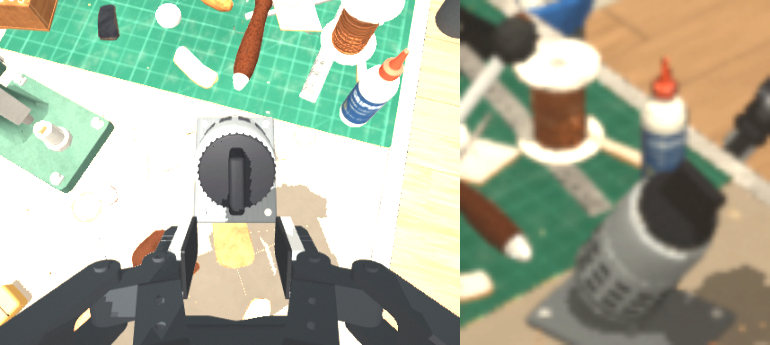

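The cartridge sits in the port with its disc at the lip, centred at (262,189) against an expected (261,192). The wing is turned 90°, and the gripper is clear.

```bash
python3 -c "
from plant import ctrl;print(ctrl.sign_off())"
```

```text
the job is handed in; nothing more can be done
None
```

The cartridge is in the port, turned a quarter turn clockwise and released; it stayed seated once the gripper had backed away, and the job was handed in at about 15.7 s with no bystander touched as far as I could see.

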